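Set the gap of a bench tile press: home, two turns back, hold

TASK

Set the gap of the tile press: take the upright knob on its handwheel and crank clockwise (seen from above) until the wheel comes up against its stop, platen down on the plaster mould, then back it off counter-clockwise exactly two full turns. Finish while holding: the program ends with the knob still gripped between the fingers, well down on it, and the wheel at rest; leave the jar and the dish nearby where they are.

Things in the scene. Friction and masses are not known exactly. Their poses are not given: they have to be found in the camera images.
- press: bench tile press, bolted down: grey base 180 x 250 x 20 mm, white plaster mould on it, two pillars, grey crosshead 55 x 220 mm at 135 to 160 mm height, dark steel handwheel lying level on top; all below 191 mm except the knob. Origin: centre of the base's underside, on the wheel's vertical axis; z up, y along the crosshead
- wheel_axis (a point): point on the handwheel's vertical axis, 217 mm above the table, at the height of the middle of the knob (nothing solid there: the hub ends at 191 mm, the rim, 124 mm outside diameter with a bar 14 mm thick, ends at 189 mm)
- crank (a joint): turn of the handwheel, rad, over several turns: 0 at the rigid closing stop (platen down), grows counter-clockwise from above (platen rises 5 mm a turn), range to 24. At value q the knob lies at angle q counter-clockwise from the press's +x axis. Starts 0.8 to 1.6 turns open, stays where left; friction needs 2 to 3 N at the knob
- knob: upright turned wooden crank knob, a cylinder 24 mm in diameter and 46 mm tall, spinning freely on its pin, so that it can be gripped once and led round without turning the gripper; its axis is vertical, 55 mm from the wheel's axis. Origin: centre of its underside, 194 mm above the table
- knob_grip (a point): middle of the knob on its axis, 217 mm above the table, 55 mm from the wheel's axis: the point to grip from above (the knob reaches 23 mm above and below it)
- slip_jar: open glass jar, 76 mm in diameter, 105 mm tall, a bystander beside the press; origin at the centre of its underside
- sponge_dish: low blue glazed block-shaped dish 75 x 75 x 25 mm, a bystander beside the press; origin at the centre of its underside

How it is judged:
By the outcome, as a careful person would: the job done as asked, in the order asked, and still so for the second after the job is handed in, while the arm keeps its last pose, push and grip.
It also fails if it takes over 64 s, if anything falls off the work surface, if the arm or the gripper's body presses on something with over 40 N, if the wrist force passes 120 N, or if a joint passes its speed limit or range.

ROBOT

A 7-joint arm with a two-finger parallel gripper is mounted at the origin on the work surface. World frame = base frame: x ahead of the robot, y to its left, z up, the work surface at z = 0. Lengths are in m, angles in rad, forces in N, time in s.
With the tool pointing down it reaches from about 0.425 to 0.925 m from the base axis. Payload 6.8 kg.
Tool frame: the origin (TCP) lies between the finger pads, 19 mm behind the fingertips; this is the grasp point; z points along the fingers, y is the line along which they close (so a half turn about z gives the same grasp; the last joint's range is limited). The gripper opens to 88 mm and grips with 3 to 60 N. Pads are 20 mm wide; open, the fingers measure 115 mm over their backs; the gripper's body (75 mm by 178 mm) begins 61 mm behind the grasp point.
Start: joints at [-1.392, 0.477, 0.022, 1.555, -0.011, 1.109, -0.083], TCP at [0.191, 0.647, 0.241] pointing down, gripper open.
Joint ranges: [-2.96, 2.96], [-0.34, 2.1], [-1.41, 1.46], [0.24, 2.44], [-1.37, 4.51], [0.17, 1.92], [-2.96, 2.96]. Speed limits (rad/s): [2.39, 2.39, 3.14, 3.14, 3.14, 3.14, 3.14].

INTERFACE

Orientations are given as a unit quaternion [w, x, y, z].
In Python, from bench import robot gives the robot as it stands.
- The arm moves only by the tool apply_moves, never from a script. Its argument "targets" is a list of rows, each a list of 3 entries, a list of its own where there are three numbers: the shift along the tool's x, y, z each as a share of 0.02 m, from -1 to 1, then the turn, a rotation vector about the tool's x, y, z each as a share of 0.1 rad, from -1 to 1, then the opening, from -1 (shut) to 1 (fully open). A call has 1 to 12 rows; each row shifts and turns the commanded pose from where the row before left it, along the tool's axes as they then stand; what a row does not reach is not made up. A row lasts 1/8 s, in which the tool goes at most 62.5 mm and 10.7 degrees, less where a joint would pass 70% of its speed; a pose out of reach is approached as far as the arm can. A call with a number of a shift or a turn outside -1 to 1 is refused whole. A call with a gripper value outside its range is refused whole. The fingers move at their own pace and stop on an object; "squeeze" is the grip in N (left out, the last holds). Time passes only in rows, so rows that do not move let the fingers close. It gives the time, the measured TCP pose, the force, the opening and the grip force at its end, in the units of the state.
- robot.read_state(): the state, without advancing time (a new reading comes with each control period).
- robot.camera(name): name is "scene" or "top" or "wrist"; returns (picture, depth): 420x560x3 uint8, red, green, blue; 420x560 float32, m along the optical axis (not along the pixel's ray), 0 where there is no reading.
- robot.camera_info(name): a dict with "intrinsics" (3x3 intrinsics, pixels), "distortion" ([k1, k2, p1, p2, k3] as OpenCV has them; the pictures are not rectified), "R" (3x3) and "t" (3): a world point X has camera coordinates R X + t. Camera axes: x right, y down, z forward; pixel columns grow to the right and rows downward; lengths in m; the calibration is good to about 2 mm. A picture is of the moment at which its call begins: read the wrist's pose just before it. camera_info takes no time and is no camera call; for the wrist camera it gives the pose at the moment of the call.
- robot.job_done(): hands the job in; it is judged then, once.
The state is a dict: "time": time; "joints": joint angles; "joint_velocities": joint speeds; "tau": joint torques, N m; "tool_pos": TCP position; "eef_rot": TCP orientation; "contact_force": force on the tool from outside, world axes, zero at the start; "torque": the same for the moment, N m; "opening": finger opening in m; "grip_force": force on a finger pad.
Only numpy, scipy, OpenCV 4.12 (cv2) and the standard library are available. Lean on these libraries where they do the work, as an engineer would, in place of code of your own. Each camera call takes 0.05 s, during which the arm holds its last target. There are 200 camera calls.

## Working session

There is one attempt and no reset: what is moved stays moved. The work goes in short steps, Python scripts to look and compute and a tool call to move; the robot and the scene stay as the last step left them, time stands still between calls to the robot, and variables do not carry over. Pictures are saved under pics/ and viewed, at most 10 in all, crops included, and the job is handed in when it is done.

Besides the shell and the picture viewer there is one more tool, called in YAML: its name, and indented under it one key for each argument. apply_moves: Moves the arm, as the interface text tells. Its arguments: {"type":"object","properties":{"targets":{"type":"array"},"squeeze":{"type":"number"}},"required":["targets"]}

```bash
mkdir -p pics; ls
python3 - <<'E'
from bench import robot
import cv2,numpy as np
s=robot.read_state();print(s)
for n in("scene","top"):
    p,d=robot.camera(n);i=robot.camera_info(n);np.savez(n+".npz",p=p,d=d,**{k:np.array(v) for k,v in i.items()})
    cv2.imwrite(f"pics/{n}0.png",p[:,:,::-1]);print(n,i)
E
```

```text
pics
{'time': 0.0, 'joints': array([-1.39209459,  0.47778823,  0.02235998,  1.556425  , -0.01149507,
        1.10928191, -0.0830717 ]), 'joint_velocities': array([-9.49975106e-04,  1.03713586e-03,  2.54431784e-05, -7.34661625e-04,
       -5.73999168e-04,  1.02012991e-03, -3.78653673e-04]), 'tau': array([-5.13564146e-05, -5.82859755e+01,  1.53460991e+00, -2.72602165e+01,
       -5.42933377e-02,  1.72046351e-02,  1.53011956e-04]), 'tool_pos': array([0.19081606, 0.64689028, 0.24040121]), 'eef_rot': array([-5.47120834e-05,  1.42892827e-01,  9.89737770e-01, -8.85319171e-04]), 'contact_force': array([0.07883785, 0.86206447, 0.00115982]), 'torque': array([ 0.01162337, -0.0299319 , -0.01542484]), 'grip_force': 0.0, 'opening': 0.08773098644577958}
scene {'intrinsics': array([[488.4976246 ,   0.        , 288.27005286],
       [  0.        , 488.4976246 , 213.35138132],
       [  0.        ,   0.        ,   1.        ]]), 'distortion': array([-0.15204953,  0.        ,  0.        ,  0.        ,  0.        ]), 'R': array([[-0.44693919,  0.89450285,  0.01048887],
       [ 0.48758485,  0.25341908, -0.83548775],
       [-0.75000425, -0.36829801, -0.54940895]]), 't': array([ 0.2067731 , -0.14003264,  1.64804217])}
top {'intrinsics': array([[397.73429264,   0.        , 279.70730206],
       [  0.        , 397.73429264, 207.85675508],
       [  0.        ,   0.        ,   1.        ]]), 'distortion': array([-0.0542519,  0.       ,  0.       ,  0.       ,  0.       ]), 'R': array([[ 0.02122991, -0.99975408,  0.00640876],
       [-0.98840774, -0.02195198, -0.1502273 ],
       [ 0.15033104, -0.00314516, -0.98863071]]), 't': array([0.04321346, 0.58936009, 0.98821125])}
```

View pics/scene0.png

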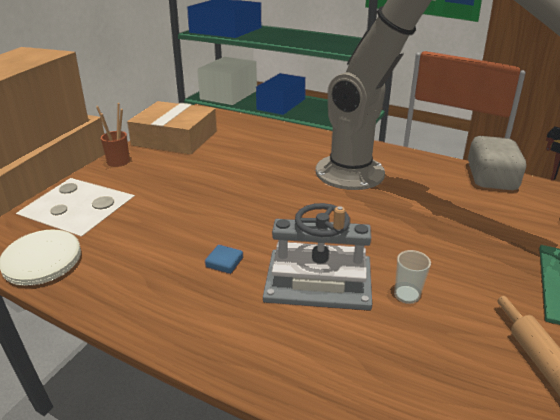

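View pics/top0.png

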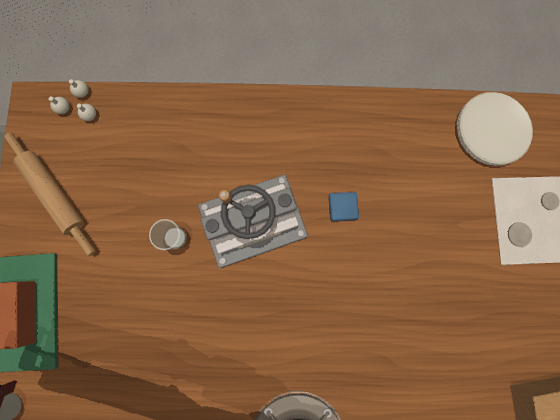

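Top view: hub at about (248,212), knob at (224,195), base corners near (200,207), (286,177), (306,238) and (220,267). The jar is at (168,237) and the dish at (344,206). Next I'll get metric positions from depth and rays.

```bash
cat > h.py <<'E'
import numpy as np,cv2
def cloud(d,i):
    h,w=d.shape;u,v=np.meshgrid(np.arange(w),np.arange(h))
    n=cv2.undistortPoints(np.stack([u,v],-1).reshape(-1,1,2).astype(np.float64),np.array(i["intrinsics"]),np.array(i["distortion"])).reshape(h,w,2)
    P=np.dstack([n,np.ones((h,w))])*d[...,None]
    X=(P-np.array(i["t"]))@np.array(i["R"]);X[d==0]=np.nan
    return X
def ray(uv,i,z):
    n=cv2.undistortPoints(np.array(uv,float).reshape(-1,1,2),np.array(i["intrinsics"]),np.array(i["distortion"])).reshape(-1,2)
    R=np.array(i["R"]);D=np.c_[n,np.ones(len(n))]@R;C=-R.T@np.array(i["t"])
    return C+D*((z-C[2])/D[:,2])[:,None]
def circ(p):
    A=np.c_[2*p,np.ones(len(p))];s=np.linalg.lstsq(A,(p**2).sum(1),rcond=None)[0]
    return s[:2],np.sqrt(s[2]+s[:2]@s[:2])
E
python3 - <<'E'
from h import *
for n,(a,b,c,e) in dict(top=(140,165,360,280),scene=(190,190,450,320)).items():
    i=np.load(n+".npz");X=cloud(i["d"],i)
    m=np.zeros(i["d"].shape,bool);m[b:e,a:c]=1
    z=X[...,2]
    k=m&(z>.2)&(z<.26);print(n,"knob",k.sum(),np.nanmedian(X[k],0),np.nanmin(X[k],0),np.nanmax(X[k],0))
    t=k&(z>.234);print(" top of knob",t.sum(),X[t].mean(0))
    r=m&(z>.178)&(z<.195);p=X[r][:,:2];q=p
    for _ in range(5):
        cc,R=circ(q);dd=np.linalg.norm(p-cc,axis=1);q=p[(abs(dd-.055)<.012)]
    print(" rim",r.sum(),cc,R)
    cr=m&(z>.15)&(z<.168);q=X[cr][:,:2];
    print(" crosshead",cv2.minAreaRect(q.astype(np.float32)*1000))
    if n=="top":
        g=m&(z>.014)&(z<.03)&(np.linalg.norm(X[...,:2]-cc,axis=2)<.17);print(" base",cv2.minAreaRect(X[g][:,:2].astype(np.float32)*1000))
        im=i["p"].astype(int);bl=m&(im[...,2]>im[...,0]+40);print(" dish",X[bl].mean(0))
print(ray([[224,195],[248,212]],np.load("top.npz"),.24),ray([[200,207],[286,177],[306,238],[220,267]],np.load("top.npz"),.02))
print(ray([[176,238]],np.load("top.npz"),0.),ray([[163,235]],np.load("top.npz"),.105))
E
```

```text
top knob 130 [0.58222704 0.17458008 0.2390497 ] [0.57341536 0.16442805 0.20075904] [0.59692879 0.18783527 0.24626773]
 top of knob 91 [0.5847632  0.17600322 0.24003563]
 rim 1247 [0.55776079 0.12819016] 0.05426629389438842
 crosshead ((558.433349609375, 129.0726318359375), (55.624755859375, 220.81259155273438), 20.82985496520996)
 base ((558.6165161132812, 129.05931091308594), (180.3184814453125, 250.27877807617188), 20.817974090576172)
 dish [nan nan nan]
scene knob 224 [0.59233721 0.18050836 0.22468408] [0.57563259 0.16643803 0.20017266] [0.59900792 0.18969496 0.24373395]
 top of knob 69 [0.58820711 0.17911105 0.23874447]
 rim 936 [0.56135216 0.13191663] 0.05488278744010024
 crosshead ((559.2485961914062, 129.4105682373047), (58.92405700683594, 218.0662078857422), 20.37273406982422)
[[0.58335465 0.17469489 0.24      ]
 [0.54828432 0.12284993 0.24      ]] [[ 0.58958592  0.26806051  0.02      ]
 [ 0.67633988  0.04077591  0.02      ]
 [ 0.51334284 -0.01492619  0.02      ]
 [ 0.43284632  0.20801106  0.02      ]]
[[0.50702196 0.33245488 0.        ]] [[0.50623813 0.33765456 0.105     ]]
```

Wheel axis is about (0.5585, 0.129), press x axis at 20.8°, and the knob at (0.586, 0.177), a world angle of about 60°. That gives q ≈ 40° + 360°. I'll lift and move to above the knob.

apply_moves:
  targets:
    - [[0,0,-1],[0,0,0],1]
    - [[0,0,-1],[0,0,0],1]
    - [[-0.98,-0.65,0],[0,0,0],1]
    - [[-0.98,-0.65,0],[0,0,0],1]
    - [[-0.98,-0.65,0],[0,0,0],1]
    - [[-0.98,-0.65,0],[0,0,0],1]
    - [[-0.98,-0.65,0],[0,0,0],1]
    - [[-0.98,-0.65,0],[0,0,0],1]
    - [[-0.98,-0.65,0],[0,0,0],1]
    - [[-0.98,-0.65,0],[0,0,0],1]
    - [[-0.98,-0.65,0],[0,0,0],1]
    - [[-0.98,-0.65,0],[0,0,0],1]
  squeeze: 25

```text
time: 1.6
tool_pos: [0.3431, 0.4661, 0.2814]
eef_rot: [0.0, 0.143, 0.99, 0.0]
contact_force: [-0.4, 0.1, 0.1]
opening: 0.0879
grip_force: 0.0
```

apply_moves:
  targets:
    - [[-0.98,-0.65,0],[0,0,0],1]
    - [[-0.98,-0.65,0],[0,0,0],1]
    - [[-0.98,-0.65,0],[0,0,0],1]
    - [[-0.98,-0.65,0],[0,0,0],1]
    - [[-0.98,-0.65,0],[0,0,0],1]
    - [[-0.98,-0.65,0],[0,0,0],1]
    - [[-0.98,-0.65,0],[0,0,0],1]
    - [[-0.98,-0.65,0],[0,0,0],1]
    - [[-0.98,-0.65,0],[0,0,0],1]
    - [[-0.98,-0.65,0],[0,0,0],1]
    - [[-0.98,-0.65,0],[0,0,0],1]
    - [[0,0,0],[0,0,0],1]

```text
time: 3.1
tool_pos: [0.5096, 0.2669, 0.2814]
eef_rot: [0.0, 0.145, 0.989, -0.0]
contact_force: [-0.3, 0.3, -0.1]
opening: 0.0882
grip_force: 0.0
```

Run:
```python
from bench import robot
from h import *
s=robot.read_state();i=robot.camera_info("wrist");p,d=robot.camera("wrist")
cv2.imwrite("pics/w1.png",p[:,:,::-1]);np.savez("w1.npz",p=p,d=d,**{k:np.array(v) for k,v in i.items()})
X=cloud(d,i);z=X[...,2];near=np.linalg.norm(X[...,:2]-[.586,.177],axis=2)<.04
k=near&(z>.2)&(z<.26);print(s["tool_pos"],k.sum())
if k.sum():
    t=k&(z>.234);print(cv2.minEnclosingCircle((X[t][:,:2]*1000).astype(np.float32)),X[k].min(0),X[k].max(0))
p=X[(z>.178)&(z<.195)][:,:2];q=p;cc=np.array([.5585,.129])
for _ in range(8):
    q=p[abs(np.linalg.norm(p-cc,axis=1)-.055)<.012]
    if len(q)<50:break
    cc,R=circ(q)
print(len(q),cc,R)
```

```text
[0.50963858 0.26685972 0.28142196] 1442
((583.5556640625, 176.62777709960938), 12.148330688476562) [0.57117946 0.16489034 0.20023439] [0.5908579  0.18877408 0.24301163]
1778 [0.55482097 0.13152213] 0.05392236739041278
```

View pics/w1.png

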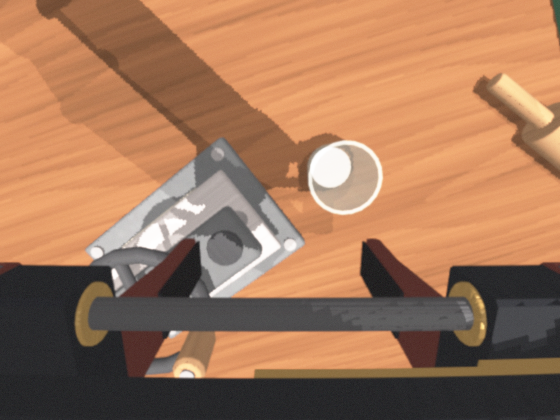

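The wrist view shows the knob at (190,368), partly hidden by the gripper. That agrees with knob ≈ (0.585, 0.1765), so I'll go over it and down.

apply_moves:
  targets:
    - [[-0.98,-0.65,0],[0,0,0],1]
    - [[-0.98,-0.65,0],[0,0,0],1]
    - [[-0.98,-0.65,0],[0,0,0],1]
    - [[-0.98,-0.65,0],[0,0,0],1]
    - [[-0.98,-0.65,0],[0,0,0],1]
    - [[0,0,0],[0,0,0],1]
    - [[0,0,0.8],[0,0,0],1]
    - [[0,0,0.8],[0,0,0],1]
    - [[0,0,0.8],[0,0,0],1]
    - [[0,0,0.8],[0,0,0],1]
    - [[0,0,0],[0,0,0],1]

```text
time: 4.53
tool_pos: [0.5831, 0.1789, 0.2155]
eef_rot: [-0.001, 0.143, 0.99, -0.001]
contact_force: [0.3, -0.2, -0.4]
opening: 0.0879
grip_force: 0.0
```

apply_moves:
  targets:
    - [[0,0,0],[0,0,0],-1]
    - [[0,0,0],[0,0,0],-1]
    - [[0,0,0],[0,0,0],-1]
    - [[0,0,0],[0,0,0],-1]
    - [[0,0,0],[0,0,0],-1]
    - [[0,0,0],[0,0,0],-1]
    - [[0,0,0],[0,0,0],-1]
    - [[0,0,0],[0,0,0],-1]
  squeeze: 25

```text
time: 5.52
tool_pos: [0.5837, 0.1766, 0.2173]
eef_rot: [-0.001, 0.144, 0.99, -0.002]
contact_force: [-2.4, -6.4, 3.1]
opening: 0.0235
grip_force: 25.0
```

Run:
```python
from h import *
xt=np.array([-.9592,.2829]);yt=np.array([.2829,.9592])
pol=lambda a:.055*np.array([np.cos(np.radians(a)),np.sin(np.radians(a))])
f=lambda v:[round(float(v@xt)/.02,2),round(float(v@yt)/.02,2),0]
print("first",f(pol(45)-np.array([.0255,.0495])))
for k in range(24):
    a=45-15*k;print(a%360,"->",(a-15)%360,[f(pol(a-15)-pol(a)),[0,0,0],-1])
```

```text
first [-0.79, -0.32, 0]
45 -> 30 [[-0.58, -0.42, 0], [0, 0, 0], -1]
30 -> 15 [[-0.45, -0.56, 0], [0, 0, 0], -1]
15 -> 0 [[-0.29, -0.66, 0], [0, 0, 0], -1]
0 -> 345 [[-0.11, -0.71, 0], [0, 0, 0], -1]
345 -> 330 [[0.08, -0.71, 0], [0, 0, 0], -1]
330 -> 315 [[0.26, -0.67, 0], [0, 0, 0], -1]
315 -> 300 [[0.42, -0.58, 0], [0, 0, 0], -1]
300 -> 285 [[0.56, -0.45, 0], [0, 0, 0], -1]
285 -> 270 [[0.66, -0.29, 0], [0, 0, 0], -1]
270 -> 255 [[0.71, -0.11, 0], [0, 0, 0], -1]
255 -> 240 [[0.71, 0.08, 0], [0, 0, 0], -1]
240 -> 225 [[0.67, 0.26, 0], [0, 0, 0], -1]
225 -> 210 [[0.58, 0.42, 0], [0, 0, 0], -1]
210 -> 195 [[0.45, 0.56, 0], [0, 0, 0], -1]
195 -> 180 [[0.29, 0.66, 0], [0, 0, 0], -1]
180 -> 165 [[0.11, 0.71, 0], [0, 0, 0], -1]
165 -> 150 [[-0.08, 0.71, 0], [0, 0, 0], -1]
150 -> 135 [[-0.26, 0.67, 0], [0, 0, 0], -1]
135 -> 120 [[-0.42, 0.58, 0], [0, 0, 0], -1]
120 -> 105 [[-0.56, 0.45, 0], [0, 0, 0], -1]
105 -> 90 [[-0.66, 0.29, 0], [0, 0, 0], -1]
90 -> 75 [[-0.71, 0.11, 0], [0, 0, 0], -1]
75 -> 60 [[-0.71, -0.08, 0], [0, 0, 0], -1]
60 -> 45 [[-0.67, -0.26, 0], [0, 0, 0], -1]
```

apply_moves:
  targets:
    - [[-0.79,-0.32,0],[0,0,0],-1]
    - [[-0.58,-0.42,0],[0,0,0],-1]
    - [[-0.45,-0.56,0],[0,0,0],-1]
    - [[-0.29,-0.66,0],[0,0,0],-1]
    - [[-0.11,-0.71,0],[0,0,0],-1]
    - [[0.08,-0.71,0],[0,0,0],-1]

```text
time: 6.28
tool_pos: [0.6058, 0.1027, 0.2173]
eef_rot: [-0.0, 0.142, 0.99, 0.001]
contact_force: [-2.2, 4.6, 1.4]
opening: 0.0237
grip_force: 25.0
```

apply_moves:
  targets:
    - [[0.26,-0.67,0],[0,0,0],-1]
    - [[0.42,-0.58,0],[0,0,0],-1]
    - [[0.56,-0.45,0],[0,0,0],-1]
    - [[0.66,-0.29,0],[0,0,0],-1]
    - [[0.71,-0.11,0],[0,0,0],-1]
    - [[0.71,0.08,0],[0,0,0],-1]
    - [[0.67,0.26,0],[0,0,0],-1]
    - [[0.58,0.42,0],[0,0,0],-1]
    - [[0.45,0.56,0],[0,0,0],-1]
    - [[0.29,0.66,0],[0,0,0],-1]

```text
time: 7.52
tool_pos: [0.5021, 0.1306, 0.2173]
eef_rot: [-0.001, 0.143, 0.99, -0.0]
contact_force: [0.8, -2.0, -1.4]
opening: 0.0233
grip_force: 25.0
```

apply_moves:
  targets:
    - [[0.11,0.71,0],[0,0,0],-1]
    - [[-0.08,0.71,0],[0,0,0],-1]
    - [[-0.26,0.67,0],[0,0,0],-1]
    - [[-0.42,0.58,0],[0,0,0],-1]
    - [[-0.56,0.45,0],[0,0,0],-1]
    - [[-0.66,0.29,0],[0,0,0],-1]
    - [[-0.71,0.11,0],[0,0,0],-1]
    - [[-0.71,-0.08,0],[0,0,0],-1]
    - [[-0.67,-0.26,0],[0,0,0],-1]

```text
time: 8.65
tool_pos: [0.5967, 0.1668, 0.2173]
eef_rot: [-0.002, 0.144, 0.99, -0.001]
contact_force: [-12.2, -8.5, 11.7]
opening: 0.0236
grip_force: 25.0
```

apply_moves:
  targets:
    - [[0,0,0],[0,0,0],-1]
    - [[0,0,0],[0,0,0],-1]

```text
time: 8.9
tool_pos: [0.5976, 0.1658, 0.2173]
eef_rot: [-0.001, 0.144, 0.99, -0.002]
contact_force: [-5.7, -8.5, 5.9]
opening: 0.0235
grip_force: 25.0
```

apply_moves:
  targets:
    - [[-0.29,-0.21,0],[0,0,0],-1]
    - [[-0.29,-0.21,0],[0,0,0],-1]
    - [[0,0,0],[0,0,0],-1]

```text
time: 9.28
tool_pos: [0.6052, 0.1554, 0.2173]
eef_rot: [-0.002, 0.144, 0.99, -0.001]
contact_force: [-8.4, -6.2, 8.4]
opening: 0.0235
grip_force: 25.0
```

apply_moves:
  targets:
    - [[-0.22,-0.28,0],[0,0,0],-1]
    - [[-0.23,-0.28,0],[0,0,0],-1]
    - [[0,0,0],[0,0,0],-1]
    - [[0,0,0],[0,0,0],-1]

```text
time: 9.78
tool_pos: [0.6088, 0.1477, 0.2172]
eef_rot: [-0.004, 0.142, 0.99, 0.001]
contact_force: [-13.6, 4.0, 9.8]
opening: 0.0236
grip_force: 25.0
```

apply_moves:
  targets:
    - [[-0.03,-0.15,0],[0,0,0],-1]
    - [[0,0,0],[0,0,0],-1]
    - [[0,0,0],[0,0,0],-1]
    - [[0,0,0],[0,0,0],-1]

```text
time: 10.28
tool_pos: [0.6088, 0.1475, 0.2173]
eef_rot: [-0.003, 0.14, 0.99, 0.003]
contact_force: [-10.6, 9.7, 7.7]
opening: 0.0237
grip_force: 25.0
```

Run:
```python
from bench import robot
from h import *
from scipy.optimize import least_squares
P=np.array([[.5837,.1766],[.6058,.1027],[.5021,.1306],[.5976,.1658],[.6052,.1554],[.6088,.1477]])
C=least_squares(lambda c:np.hypot(*(P-c).T)-.055,[.558,.129]).x;print(C,np.hypot(*(P-C).T))
s=robot.read_state();print(s["tool_pos"],s["contact_force"],np.degrees(np.arctan2(*(s["tool_pos"][:2]-C)[::-1])))
p,d=robot.camera("top");cv2.imwrite("pics/stop.png",cv2.resize(p[150:290,130:370,::-1],None,fx=3,fy=3))
p,d=robot.camera("scene");cv2.imwrite("pics/stop_s.png",cv2.resize(p[150:320,180:460,::-1],None,fx=2.5,fy=2.5))
```

```text
[0.55718287 0.12848017] [0.05494248 0.05502947 0.05512365 0.05501195 0.05504836 0.05507931]
[0.60877807 0.14752011 0.21729849] [-10.63976115   9.66643161   7.73083346] 20.255347934907395
```

View pics/stop_s.png

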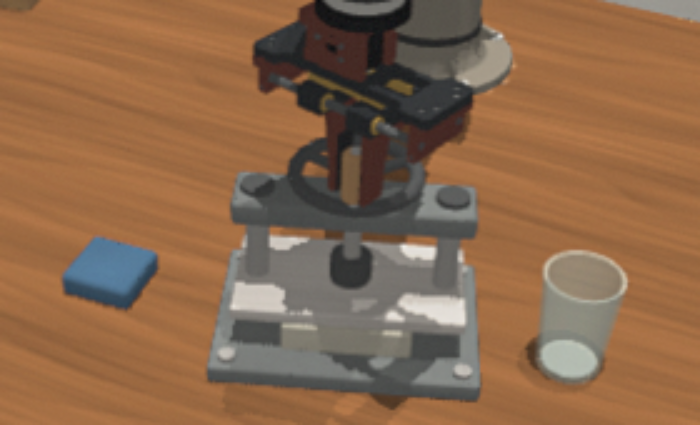

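The stop is confirmed: the tool stayed put under the extra push, the tangential force rose, and the angle is 20.3° against the press x axis at 20.8°. The picture shows the platen down on the mould, with the dish at (110,270) and the jar at (580,310) untouched. Now back off counter-clockwise.

apply_moves:
  targets:
    - [[0.27,0.33,0],[0,0,0],-1]
    - [[0.27,0.34,0],[0,0,0],-1]
    - [[0.58,0.42,0],[0,0,0],-1]
    - [[0.67,0.26,0],[0,0,0],-1]
    - [[0.71,0.08,0],[0,0,0],-1]
    - [[0.71,-0.11,0],[0,0,0],-1]
    - [[0.66,-0.29,0],[0,0,0],-1]
    - [[0.56,-0.45,0],[0,0,0],-1]
    - [[0.42,-0.58,0],[0,0,0],-1]
    - [[0.26,-0.67,0],[0,0,0],-1]
    - [[0.08,-0.71,0],[0,0,0],-1]
    - [[-0.11,-0.71,0],[0,0,0],-1]

```text
time: 11.88
tool_pos: [0.5019, 0.13, 0.2174]
eef_rot: [0.0, 0.142, 0.99, 0.001]
contact_force: [5.1, 3.0, -7.0]
opening: 0.0235
grip_force: 25.0
```

apply_moves:
  targets:
    - [[-0.29,-0.66,0],[0,0,0],-1]
    - [[-0.45,-0.56,0],[0,0,0],-1]
    - [[-0.58,-0.42,0],[0,0,0],-1]
    - [[-0.67,-0.26,0],[0,0,0],-1]
    - [[-0.71,-0.08,0],[0,0,0],-1]
    - [[-0.71,0.11,0],[0,0,0],-1]
    - [[-0.66,0.29,0],[0,0,0],-1]
    - [[-0.56,0.45,0],[0,0,0],-1]
    - [[-0.42,0.58,0],[0,0,0],-1]
    - [[-0.26,0.67,0],[0,0,0],-1]
    - [[-0.08,0.71,0],[0,0,0],-1]
    - [[0.11,0.71,0],[0,0,0],-1]

```text
time: 13.38
tool_pos: [0.6121, 0.1301, 0.2173]
eef_rot: [-0.0, 0.143, 0.99, -0.0]
contact_force: [-4.4, -3.9, 5.5]
opening: 0.0235
grip_force: 25.0
```

apply_moves:
  targets:
    - [[0.29,0.66,0],[0,0,0],-1]
    - [[0.45,0.56,0],[0,0,0],-1]
    - [[0.58,0.42,0],[0,0,0],-1]
    - [[0.67,0.26,0],[0,0,0],-1]
    - [[0.71,0.08,0],[0,0,0],-1]
    - [[0.71,-0.11,0],[0,0,0],-1]
    - [[0.66,-0.29,0],[0,0,0],-1]
    - [[0.56,-0.45,0],[0,0,0],-1]
    - [[0.42,-0.58,0],[0,0,0],-1]
    - [[0.26,-0.67,0],[0,0,0],-1]
    - [[0.08,-0.71,0],[0,0,0],-1]
    - [[-0.11,-0.71,0],[0,0,0],-1]

```text
time: 14.88
tool_pos: [0.502, 0.1308, 0.2174]
eef_rot: [0.0, 0.142, 0.99, 0.001]
contact_force: [4.3, 2.5, -6.3]
opening: 0.0236
grip_force: 25.0
```

apply_moves:
  targets:
    - [[-0.29,-0.66,0],[0,0,0],-1]
    - [[-0.45,-0.56,0],[0,0,0],-1]
    - [[-0.58,-0.42,0],[0,0,0],-1]
    - [[-0.67,-0.26,0],[0,0,0],-1]
    - [[-0.71,-0.08,0],[0,0,0],-1]
    - [[-0.71,0.11,0],[0,0,0],-1]
    - [[-0.66,0.29,0],[0,0,0],-1]
    - [[-0.56,0.45,0],[0,0,0],-1]
    - [[-0.42,0.58,0],[0,0,0],-1]
    - [[-0.26,0.67,0],[0,0,0],-1]
    - [[-0.08,0.71,0],[0,0,0],-1]
    - [[0.11,0.71,0],[0,0,0],-1]

```text
time: 16.38
tool_pos: [0.6121, 0.1301, 0.2173]
eef_rot: [-0.0, 0.143, 0.99, -0.0]
contact_force: [-6.2, -3.2, 4.0]
opening: 0.0235
grip_force: 25.0
```

apply_moves:
  targets:
    - [[0.15,0.33,0],[0,0,0],-1]
    - [[0.14,0.33,0],[0,0,0],-1]
    - [[0,0,0],[0,0,0],-1]
    - [[0,0,0],[0,0,0],-1]

```text
time: 16.88
tool_pos: [0.6097, 0.1445, 0.2173]
eef_rot: [-0.001, 0.143, 0.99, 0.001]
contact_force: [-3.5, -0.1, 2.1]
opening: 0.0237
grip_force: 25.0
```

apply_moves:
  targets:
    - [[0.09,0.13,0],[0,0,0],-1]
    - [[0,0,0],[0,0,0],-1]
    - [[0,0,0],[0,0,0],-1]
    - [[0,0,0],[0,0,0],-1]

```text
time: 17.38
tool_pos: [0.6093, 0.1458, 0.2174]
eef_rot: [-0.0, 0.143, 0.99, -0.0]
contact_force: [-2.5, -3.5, 3.1]
opening: 0.0236
grip_force: 25.0
```

apply_moves:
  targets:
    - [[0.05,0.08,0],[0,0,0],-1]
    - [[0,0,0],[0,0,0],-1]
    - [[0,0,0],[0,0,0],-1]
    - [[0,0,0],[0,0,0],-1]

```text
time: 17.88
tool_pos: [0.6085, 0.1479, 0.2173]
eef_rot: [-0.0, 0.143, 0.99, -0.0]
contact_force: [-4.9, -3.1, 3.0]
opening: 0.0232
grip_force: 25.0
```

Run:
```python
from bench import robot
from h import *
C=np.array([.5572,.1285])
s=robot.read_state();print(s["tool_pos"],s["contact_force"],np.degrees(np.arctan2(*(s["tool_pos"][:2]-C)[::-1])))
p,d=robot.camera("top");b=cv2.resize(p[150:290,180:320,::-1],None,fx=3,fy=3)
a=cv2.imread("pics/stop.png")[:,150:570]
p,d=robot.camera("scene");cv2.imwrite("pics/end_s.png",cv2.resize(p[150:320,180:460,::-1],None,fx=2.5,fy=2.5))
cv2.imwrite("pics/cmp.png",cv2.resize(np.hstack([a,b]),None,fx=.95,fy=.95))
```

```text
[0.60848547 0.147913   0.21732142] [-4.86490457 -3.11210865  2.99358172] 20.733065896152237
```

View pics/cmp.png

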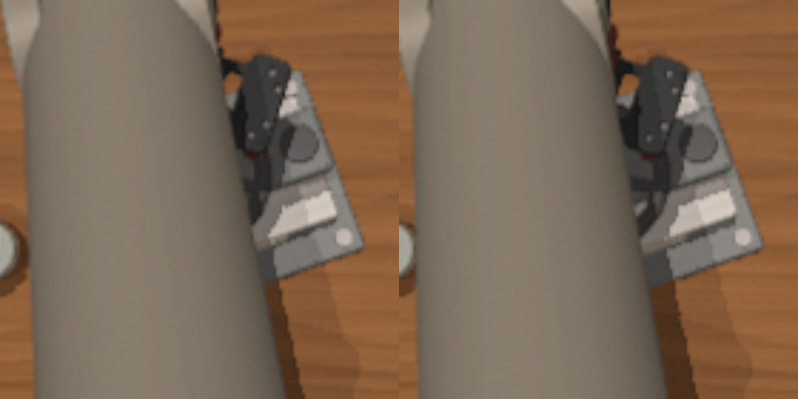

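View pics/end_s.png

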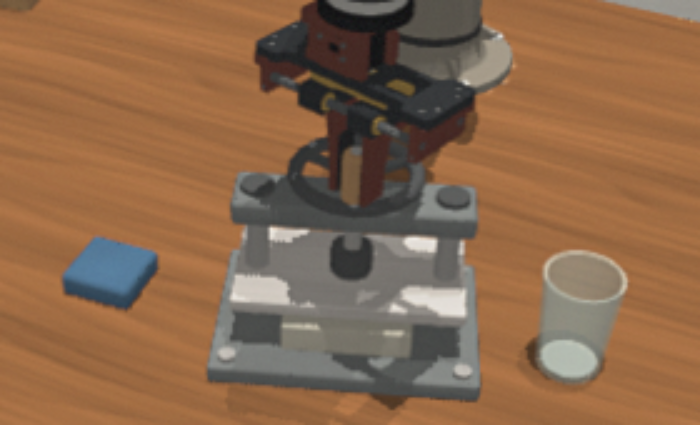

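The top view is mostly hidden by the arm. The scene view shows the knob back at its stop position, about (351,177), with the platen raised (its dark boss moved from row 265 to 257) and the dish and jar unmoved. The angle is 20.7° against 20.3° at the stop. I'll check that it's at rest, then hand in.

apply_moves:
  targets:
    - [[0,0,0],[0,0,0],-1]
    - [[0,0,0],[0,0,0],-1]
    - [[0,0,0],[0,0,0],-1]
    - [[0,0,0],[0,0,0],-1]

```text
time: 18.48
tool_pos: [0.6085, 0.1479, 0.2173]
eef_rot: [-0.0, 0.143, 0.99, -0.0]
contact_force: [-3.9, -3.3, 3.1]
opening: 0.0233
grip_force: 25.0
```

Run:
```python
from bench import robot
s=robot.read_state();print(s["tool_pos"],s["contact_force"],abs(s["joint_velocities"]).max())
p=s["tool_pos"]
if abs(p[0]-.6087)<.001 and abs(p[1]-.1477)<.0012: print(robot.job_done())
```

```text
[0.60850962 0.14794098 0.21734337] [-3.88442604 -3.2703988   3.13496846] 0.0006353183956674157
the job is handed in; nothing more can be done
None
```

I cranked the wheel clockwise to its stop, backed it off two full turns counter-clockwise (to within about 0.5° by measured tool position), and handed in the job at about 18.5 s with the wheel at rest and the knob still gripped at mid-height; the jar and dish were not moved.

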